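# Prop the feed bin's sprung flap and take out the rectangular blank

### The job

Open the feed bin's spring-closed flap by its lift bar and stand the hooked prop bar upright on the bin's side deck with the lift bar in its hook, so that the flap stays open by itself. Then take the rectangular tube blank out of the bin and lay it between the open jaws of the vise, lengthwise along the jaws, resting on the vise bed with its taller sides upright, ready for clamping. Leave the prop holding the flap open, the round tube in the bin, and the other things on the bench where they are.

Things in the scene. Friction and masses are not known exactly. Their poses are not given: they have to be found in the camera images.
- bin: Grey sheet-steel feed bin fixed to the bench. Origin: on the bench under the bin; all in its own frame, mm. Body x -92 to 108, y -148 to 143, top at z 165. x points from the front to the hinge side. Side deck: a flat fixed steel top, x -92 to 108, y -148 to -70, z 165. The rest of the top is the hatch, inside x -89 to 105, y -70 to 140, under the flap; inner floor at z 95; front wall top at z 165, rear strip from x 84. The hinge axis runs along y at x 95, z 171.
- flap (a joint): Flap angle in rad: 0 shut, 1.75 fully back. Aluminium sheet at bin y -76 to 146, reaching 184 from the hinge over the hatch; its front edge swings up and back. Spring and weight always push it shut: about 3.5 N up at the lift bar starts it, 7 N holds it at 1.15 rad, where the prop on the deck keeps it. The bar rises to 150 above the hinge at most: hooked, the prop's foot clears the deck by up to 11.
- lift_bar (a point): A point on the axis of the flap's lift bar, a round steel bar of diameter 12 fixed across the flap parallel to the hinge, 150 from the hinge axis and 6 above its plane (flap shut: bin x -55, z 177). The bar sticks out sideways over the side deck and past the bin's side wall, from bin y 130 to -200; this point is at bin y -180, 32 outside the side wall, so that a hook can come under it there.
- prop: Loose steel prop, 0.5 kg, stands upright on the bench. Origin: underside of the foot, on the bar's axis. Foot plate x -22 to 42, y -23 to 23, 8 thick. Upright bar 20 (x) by 24 (y), up to z 195. On the bar's +x side a hook, open upward, 24 wide in y: its floor is at z 139 from x 10 to 36, its nose from x 30 to 36 reaches z 148; the gap between bar and nose is 20. Best gripped across its 20 mm faces above the hook.
- blank: Steel rectangular tube 70 long (x), 40 wide (y), 60 tall (z), 3 walls, open at the ends of x; 0.33 kg. Origin: centre of its underside. Lies in the bin on the inner floor, 60 upright, its length about along the bin's x, beside the round tube (left or right of it).
- round_tube: Round steel tube 48 diameter, 60 tall, standing in the bin; origin centre of its underside. Stays in the bin.
- vise: Dark drilling-machine vise fixed to the bench, jaws open. Origin: under the middle of the gap between the jaws, on the bench. The jaw faces look along its x at x -31 and +31 (gap 62); the jaws run along y from -50 to 50. The bed between them is at z 38, the jaw tops at z 66. The screw points to -x (handle 45 either side at x -148).
- wrench: spanner lying on the bench, 150 long; leave alone
- hammer: hammer lying on the bench, 280 long; leave alone
- oil_bottle: white bottle, 150 tall; leave alone
- spray_can: spray can, 170 tall; leave alone
- mug: white mug, 95 tall; leave alone
- angle_offcut: piece of steel angle, 130 long, 40 by 40; leave alone

How it is judged:
On the way, in this order (a step that is already met when the one before it is completed fails the run):
1. the prop stands on the side deck and alone holds the flap open, the gripper off everything (value of joint flap between 0.95 and 1.35 rad and z of prop in the frame of bin between 0.159 and 0.171 m and angle between prop's own z axis and vertical below 0.1 rad and contact force between each of the fingers, the arm and anything else below 0.2 N and linear speed of prop below 0.02 m/s), for 0.2 s.
2. the rectangular blank is lifted out above the bin with the flap still propped (value of joint flap between 0.95 and 1.35 rad and z of prop in the frame of bin between 0.159 and 0.171 m and angle between prop's own z axis and vertical below 0.1 rad and z of blank in the frame of bin above 0.165 m), for 0.05 s.
At the end, for the whole second after the job is handed in: Flap open 0.95-1.35 rad on the prop, which stands upright (0.1 rad), foot on the side deck (6 mm). Blank flat on the vise bed (5 mm), 60 mm sides upright (0.1 rad), along the jaws (0.3 rad), centred within 25 mm along and 13 mm across them. Round tube in the bin. All at rest (value of joint flap between 0.95 and 1.35 rad and z of prop in the frame of bin between 0.159 and 0.171 m and angle between each of prop, blank's own z axis and vertical below 0.1 rad and z of round_tube in the frame of bin between 0.08 and 0.14 m and x of blank in the frame of vise between -0.013 and 0.013 m and y of blank in the frame of vise between -0.025 and 0.025 m and z of blank in the frame of vise between 0.033 and 0.043 m and angle between the x axis of blank and the y axis of vise, either way round below 0.3 rad and linear speed of each of blank, prop below 0.02 m/s); the robot touches nothing.
It fails at once if a bystander (spanner, hammer, bottle, can, mug, angle) is moved more than 40 mm or knocked over (distance of any of wrench, hammer, oil_bottle, spray_can, mug, angle_offcut from where it was at the start of the episode above 0.04 m or angle between any of wrench, hammer, oil_bottle, spray_can, mug, angle_offcut's own z axis and vertical above 0.6 rad).
It fails at once if the round tube is taken out of the bin (z of round_tube in the frame of bin above 0.16 m).
It also fails if it takes over 72 s, if anything falls off the work surface, if the arm or the gripper's body presses on something with over 40 N, if the wrist force passes 120 N, or if a joint passes its speed limit or range.

### The arm

A 6-joint arm with a two-finger parallel gripper is mounted at the origin on the work surface. World frame = base frame: x ahead of the robot, y to its left, z up, the work surface at z = 0. Lengths are in m, angles in rad, forces in N, time in s.
With the tool pointing down it reaches from about 0.325 to 0.85 m from the base axis. Payload 4.4 kg.
Tool frame: the origin (TCP) lies at the very end of the fingers, on their centre line; the grasp point (between the pads) lies 19 mm behind it (grasp_offset is the distance from the TCP to the grasp point, in m); z points along the fingers, y is the line along which they close (so a half turn about z gives the same grasp; the last joint's range is limited). The gripper opens to 94 mm and grips with 3 to 60 N. Pads are 16 mm wide; open, the fingers measure 119 mm over their backs; the gripper's body (75 mm by 177 mm) begins 78 mm behind the grasp point.
Start: joints at [-1.262, 0.207, 1.542, -0, 1.393, -0.15], TCP at [0.255, -0.515, 0.181] pointing down, gripper open.
Joint ranges: [-2.73, 2.73], [-0.86, 2.22], [0.23, 2.46], [-1.11, 4.25], [0.08, 2.63], [-2.82, 2.82]. Speed limits (rad/s): [2.79, 2.79, 3.14, 3.14, 3.14, 3.14].

### API

Orientations are given as [roll, pitch, yaw] about the fixed x, y, z axes, in that order (R = Rz(yaw) Ry(pitch) Rx(roll)).
In Python, from rig import get_obs, snapshot, sign_off, grasp_offset gives the robot as it stands.
- The arm moves only by the shell command python3 -m pendant 'ROWS' [FORCE]. ROWS is a JSON object of lists of equal length, an entry for each row: "claw": the finger opening in m, from 0 to 0.094; "dp": the shift along the tool's x, y, z in m, a list of three; "dr": the turn, a rotation vector about the tool's x, y, z in degrees, a list of three. A call has exactly 10 rows; each row is the pose to reach, as a shift and turn from the pose commanded when the call began, along the tool's axes at that moment; what a row does not reach only later rows make up. A row lasts 1/10 s, in which the tool goes at most 50 mm and 8.59 degrees, less where a joint would pass 70% of its speed; a pose out of reach is approached as far as the arm can. A call with a gripper value outside its range is refused whole. The fingers move at their own pace and stop on an object; FORCE is the grip in N (left out, the last holds). Time passes only in rows, so rows that repeat a pose let the fingers close, or fill a call up. It gives the time, the measured TCP pose, the force, the opening and the grip force at its end, in the units of the state.
- get_obs(): the state, without advancing time (a new reading comes with each control period).
- snapshot(name): name is "scene" or "top"; returns a dict with "pixels" (480x640x3 uint8, red, green, blue), "vertical_fov" (degrees; the focal length in pixels is half the picture's height over the tangent of half this angle, whatever the lens; pixels are square), "cx", "cy" (the principal point, pixels), "dist" ([k1, k2, p1, p2, k3] as OpenCV has them; the pictures are not rectified), "xyz" and "attitude" of the camera in the world. Camera axes: x right, y up, looking along -z (the intrinsics and any distortion apply to the point x, -y, -z); pixel columns grow to the right and rows downward; lengths in m; the calibration is good to about 2 mm. A picture is of the moment at which its call begins. There is no depth.
- sign_off(): hands the job in; it is judged then, once.
The state is a dict: "time_s": time; "joints": joint angles; "qd": joint speeds; "effort": joint torques, N m; "eef_pos": TCP position; "orientation": TCP orientation; "wrist_force": force on the tool from outside, world axes, zero at the start; "ft_torque": the same for the moment, N m; "grip_width": finger opening in m; "grip_force": force on a finger pad.
Only numpy, scipy, OpenCV 4.12 (cv2) and the standard library are available. Lean on these libraries where they do the work, as an engineer would, in place of code of your own. Each camera call takes 0.05 s, during which the arm holds its last target. There are 200 camera calls.

## Working session

There is one attempt and no reset: what is moved stays moved. The work goes in short steps, Python scripts to look and compute and a shell command to move; the robot and the scene stay as the last step left them, time stands still between calls to the robot, and variables do not carry over. Pictures are saved under pics/ and viewed, at most 13 in all, crops included, and the job is handed in when it is done.

```bash
ls; mkdir -p pics; python3 - <<'E'
from rig import *
import cv2,json
for n in("scene","top"):
    s=snapshot(n);cv2.imwrite(f"pics/{n}0.png",s["pixels"][:,:,::-1])
    print({k:v for k,v in s.items() if k!="pixels"})
print(get_obs(),grasp_offset)
E
```

```text
pics
{'vertical_fov': 46.56782162948097, 'cx': 316.5350379014258, 'cy': 237.00387087353928, 'dist': array([-0.00191162,  0.        ,  0.        ,  0.        ,  0.        ]), 'xyz': array([ 0.96315054, -0.74670384,  1.08463673]), 'attitude': array([ 0.67033529, -0.0051435 ,  0.59179336])}
{'vertical_fov': 47.751967115583135, 'cx': 324.02191393954723, 'cy': 235.36140681352296, 'dist': array([-0.04343428,  0.        ,  0.        ,  0.        ,  0.        ]), 'xyz': array([ 0.4392718 , -0.10905625,  1.31521239]), 'attitude': array([ 9.31923261e-02,  6.32597791e-04, -1.59031693e+00])}
{'time_s': 0.1, 'joints': array([-1.26148738e+00,  2.07340343e-01,  1.54276043e+00, -4.16253092e-05,
        1.39349705e+00, -1.50510698e-01]), 'qd': array([-0.0004282 , -0.00132013, -0.00176432, -0.00180872,  0.00103129,
        0.00022259]), 'effort': array([-1.11691796e-03, -3.71865320e+01, -2.82292128e+01,  7.00125983e-02,
        3.11500404e-02, -6.44912825e-05]), 'eef_pos': array([ 0.25491499, -0.51456164,  0.17992784]), 'orientation': array([-3.13960401e+00, -2.60165891e-04,  4.59826770e-01]), 'wrist_force': array([ 0.79518704, -0.55550847,  0.07105787]), 'ft_torque': array([ 0.0061637 , -0.03829492,  0.00340499]), 'grip_force': 0.0, 'grip_width': 0.09387659259969933} 0.0188
```

View pics/scene0.png

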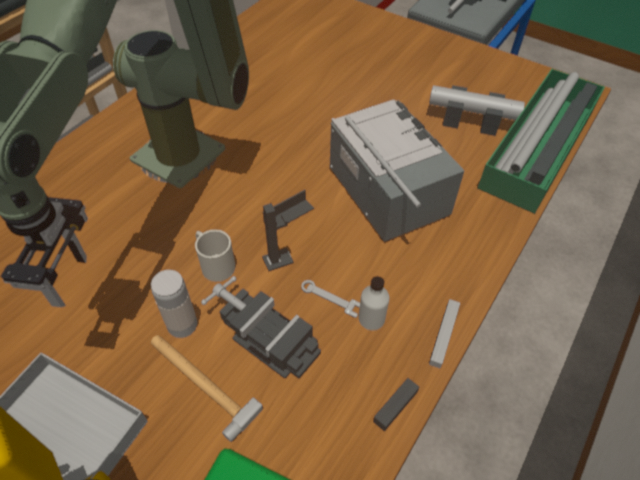

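View pics/top0.png

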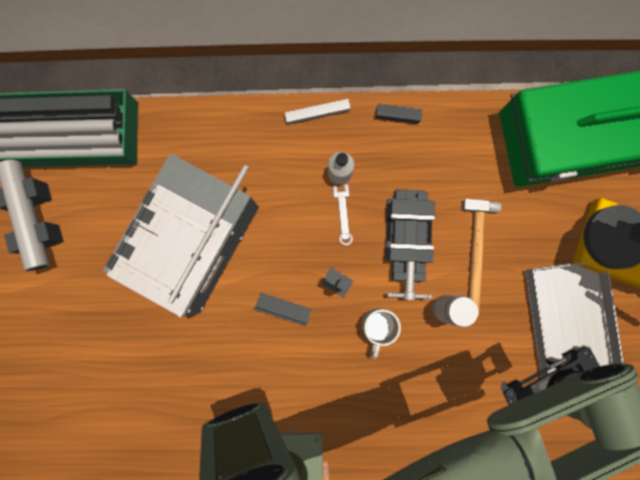

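The overview shows the bin on the left of the top view, with its lift bar running (173,300)-(246,168). The prop is at (337,281), the angle beside it at (283,309), and the vise at (410,235). I'll enlarge these for accurate points.

```bash
cat > h.py <<'E'
import numpy as np,cv2
from scipy.spatial.transform import Rotation as R
from rig import *
def cam(s):
    f=240/np.tan(np.radians(s["vertical_fov"]/2));K=np.array([[f,0,s["cx"]],[0,f,s["cy"]],[0,0,1]])
    return K,R.from_euler("xyz",s["attitude"]).as_matrix()@np.diag([1,-1,-1]),s["xyz"],s["dist"]
def ray(c,uv):
    K,M,t,d=c;p=cv2.undistortPoints(np.array([[uv]],float),K,d).ravel()
    return M@np.array([*p,1])
def at(c,uv,z):
    r=ray(c,uv);return c[2]+r*(z-c[2][2])/r[2]
def proj(c,P):
    K,M,t,d=c;Q=(np.atleast_2d(P)-t)@M
    return cv2.projectPoints(Q,np.zeros(3),np.zeros(3),K,d)[0].reshape(-1,2)
def T(x,y,yaw,P,z=0):
    P=np.atleast_2d(P)/1000;c,s=np.cos(yaw),np.sin(yaw)
    return np.c_[x+c*P[:,0]-s*P[:,1],y+s*P[:,0]+c*P[:,1],P[:,2]+z]
E
python3 - <<'E'
import cv2
t=cv2.imread("pics/top0.png");s=cv2.imread("pics/scene0.png")
a=cv2.resize(t[140:330,90:290],None,fx=3,fy=3,interpolation=cv2.INTER_CUBIC)
b=cv2.resize(t[180:320,240:450],None,fx=3.8,fy=3.8,interpolation=cv2.INTER_CUBIC)
cv2.imwrite("pics/c1.png",a);cv2.imwrite("pics/c2.png",b)
E
```

```text
(no output)
```

View pics/c1.png

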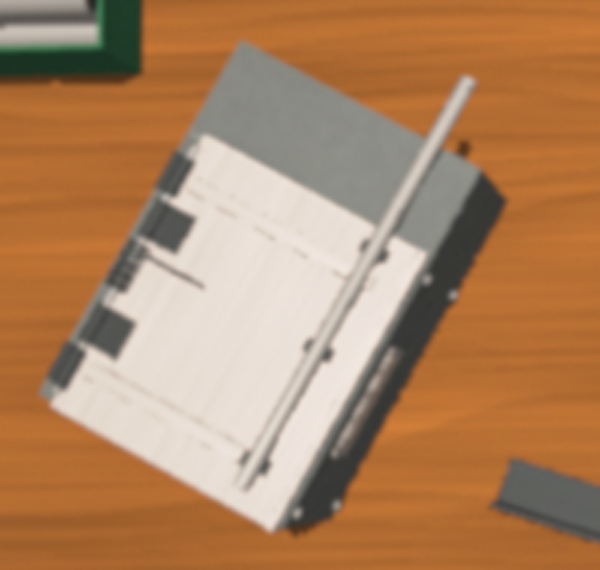

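View pics/c2.png

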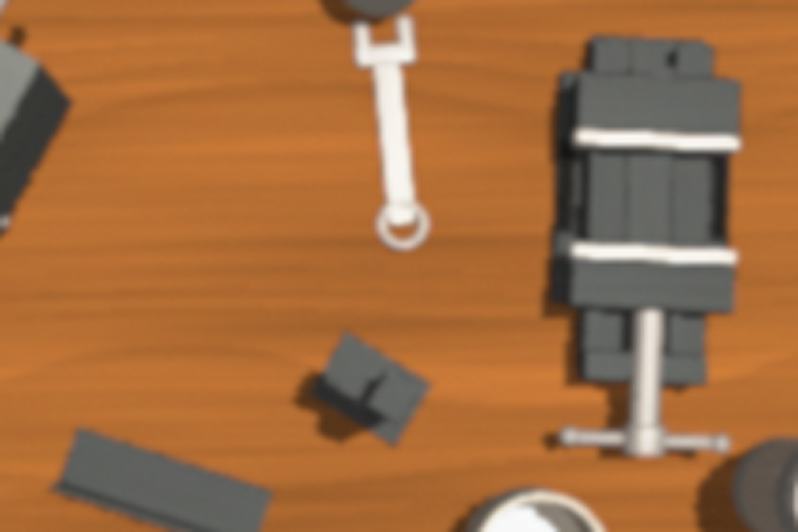

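c1 shows deck corners at (243,42) and (480,170), and bar ends at (468,78) and (242,487). c2 shows the vise jaw faces at rows ~146 and ~247, and the prop near (375,388), foot and bar foreshortened. Next I'll fit the poses.

```bash
cat > fit.py <<'E'
from h import *
from scipy.optimize import least_squares
ct=cam(snapshot("top"));cs=cam(snapshot("scene"))
def fit(model,uv,x0):
    f=lambda p:(proj(ct,T(*p,model))-uv).ravel()
    r=least_squares(f,x0);return r.x,np.abs(r.fun).max()
c1=lambda a:np.array(a)/3+[90,140]-.33
c2=lambda a:np.array(a)/3.8+[240,180]-.37
b,e=fit([[108,-148,165],[-92,-148,165],[-55,-200,177],[-55,130,177],[-89,146,171]],c1([[243,42],[480,170],[468,78],[242,487],[272,532]]),[.5,.2,.5]);print("bin",b,e)
v,e=fit([[31,50,66],[31,-50,66],[-31,50,66],[-31,-50,66]],c2([[577,143],[740,150],[575,243],[737,250]]),[.45,-.3,0]);print("vise",v,e)
im=snapshot("scene")["pixels"][180:290,220:330,::-1].copy();cv2.imwrite("pics/p_s.png",cv2.resize(im,None,fx=5,fy=5,interpolation=cv2.INTER_CUBIC))
E
python3 fit.py
```

```text
bin [0.5508869  0.19934402 1.05698789] 0.7453211789197098
vise [ 0.5614338  -0.31603982 -0.06183778] 0.2795471458671841
```

View pics/p_s.png

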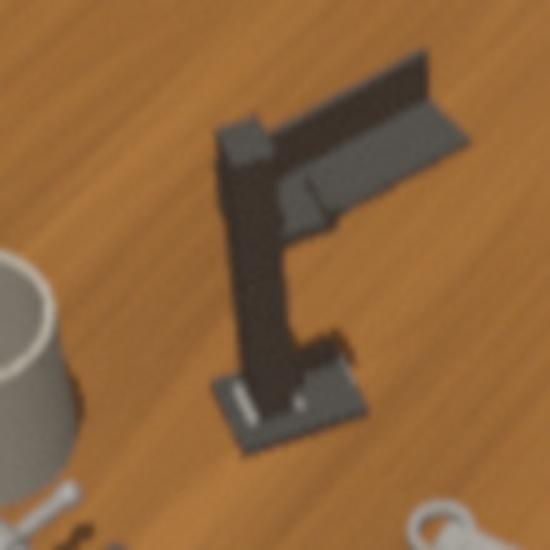

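```bash
cat >> fit.py <<'E'
ps=np.array([[245,452],[212,382],[367,410],[235,165],[275,150],[258,118],[215,128]])/5+[220,180]-.4
m=[[-22,-23,8],[-22,23,8],[42,-23,8],[-10,-12,195],[10,-12,195],[10,12,195],[-10,12,195]]
r=least_squares(lambda p:(proj(cs,T(*p,m))-ps).ravel(),[.45,-.1,.6]);print("prop",r.x,r.fun.round(1))
q=lambda pts:((proj(ct,T(*r.x,pts))+.37-[240,180])*3.8).round()
print("top-view",q([[-22,-23,8],[-22,23,8],[42,23,8],[42,-23,8]]).tolist(),q([[-10,-12,195],[-10,12,195],[10,12,195],[10,-12,195]]).tolist(),q([[36,-12,148],[36,12,148]]).tolist())
print("bin in scene",proj(cs,T(*b,[[-92,-148,165],[108,-148,165],[-55,-200,177]])).round(),"vise scene",proj(cs,T(*v,[[31,-50,66],[-31,50,66]])).round())
o=get_obs();M=R.from_euler("xyz",o["orientation"]).as_matrix();print("tool y yaw",np.arctan2(M[1,1],M[0,1]),M.round(3))
E
python3 fit.py
```

```text
bin [0.5508869  0.19934402 1.05698789] 0.7453211789197098
vise [ 0.5614338  -0.31603982 -0.06183778] 0.2795471458671841
prop [ 0.44544252 -0.15005386  1.00081423] [-0.3 -0.  -0.4 -0.5  0.6 -0.3 -0.3  0.5  0.6  0.7 -0.  -0.6 -0.2  0.1]
top-view [[435.0, 380.0], [397.0, 443.0], [311.0, 389.0], [349.0, 327.0]] [[425.0, 382.0], [402.0, 420.0], [370.0, 401.0], [393.0, 363.0]] [[351.0, 340.0], [329.0, 377.0]]
bin in scene [[391. 198.]
 [464. 170.]
 [418. 204.]] vise scene [[265. 348.]
 [273. 298.]]
tool y yaw -1.1110012605593085 [[ 0.896  0.444 -0.   ]
 [ 0.444 -0.896  0.   ]
 [ 0.    -0.    -1.   ]]
```

```bash
cat > g.py <<'E'
# usage g.py x y z tooly_yaw [x y z yaw ...]: dp(mm), dr(deg) from current pose
import sys
from h import *
BIN=(.5509,.1993,1.0570);VISE=(.5614,-.3160,-.0618);PROP=(.4454,-.1501,1.0008)
def goals(L):
    o=get_obs();A=R.from_euler("xyz",o["orientation"]).as_matrix()
    for x,y,z,w in L:
        B=np.c_[[np.sin(-w)*-1*-1,np.cos(w),0],[np.cos(w),np.sin(w),0],[0,0,-1]]
        B[:,0]=np.cross(B[:,1],B[:,2])
        print((A.T@(np.array([x,y,z])-o["eef_pos"])*1000).round(1),np.degrees(R.from_matrix(A.T@B).as_rotvec()).round(1))
    print("t",round(o["time_s"],2),"pos",o["eef_pos"].round(4),"F",o["wrist_force"].round(1),"grip",round(o["grip_width"],4),o["grip_force"])
if __name__=="__main__":
    goals(np.array(sys.argv[1:],float).reshape(-1,4))
E
python3 g.py .4454 -.1501 .26 -.570  .4454 -.1501 .157 -.570
```

```text
[ 332.5 -242.7  -79.1] [ -0.  -0. -31.]
[ 332.5 -242.7   23.9] [ -0.  -0. -31.]
t 0.4 pos [ 0.2551 -0.5152  0.1808] F [-0.1  0.5  0.6] grip 0.094 0.0
```

```bash
python3 -m pendant '{"claw":[0.094,0.094,0.094,0.094,0.094,0.094,0.094,0.094,0.094,0.094],"dp":[[0,0,-0.045],[0.02,-0.015,-0.08],[0.06,-0.044,-0.08],[0.1,-0.073,-0.08],[0.14,-0.102,-0.08],[0.18,-0.131,-0.08],[0.22,-0.16,-0.08],[0.26,-0.19,-0.08],[0.3,-0.219,-0.08],[0.3325,-0.2427,-0.08]],"dr":[[0,0,0],[0,0,-4],[0,0,-8],[0,0,-12],[0,0,-16],[0,0,-20],[0,0,-24],[0,0,-28],[0,0,-31],[0,0,-31]]}' 25; python3 g.py .4454 -.1501 .157 -.570
```

```text
time_s: 1.4
eef_pos: [0.4462, -0.1478, 0.2613]
orientation: [3.141, -0.0, 1.003]
wrist_force: [-1.4, -0.3, 0.5]
grip_width: 0.0942
grip_force: 0.0
[ -2.4   0.5 104.3] [ 0.1 -0.   0.1]
t 1.4 pos [ 0.4462 -0.1478  0.2613] F [-1.4 -0.3  0.5] grip 0.0942 0.0
```

```bash
python3 -m pendant '{"claw":[0.094,0.094,0.094,0.094,0.094,0.02,0.02,0.02,0.02,0.02],"dp":[[0,0,0.03],[0,0,0.06],[0,0,0.09],[0,0,0.104],[0,0,0.104],[0,0,0.104],[0,0,0.104],[0,0,0.104],[0,0,0.104],[0,0,0.104]],"dr":[[0,0,0],[0,0,0],[0,0,0],[0,0,0],[0,0,0],[0,0,0],[0,0,0],[0,0,0],[0,0,0],[0,0,0]]}' 55; python3 - <<'E'
from g import *
goals([])
a=BIN[2]
for p in [(-135,-180,175),(-75,-180,175),(-75,-180,190)]:
    w=T(*BIN,[p])[0]; print(p,w); goals([[*w,a-np.pi/2]])
E
```

```text
time_s: 2.4
eef_pos: [0.4458, -0.1505, 0.1575]
orientation: [3.14, -0.0, 1.001]
wrist_force: [-0.3, 0.2, 0.2]
grip_width: 0.0573
grip_force: 0.0
t 2.4 pos [ 0.4458 -0.1505  0.1575] F [-0.3  0.2  0.2] grip 0.0573 0.0
(-135, -180, 175) [ 0.64130855 -0.00673712  0.175     ]
[226.5  87.1 -17.3] [ 0.1 -0.  -3.2]
t 2.4 pos [ 0.4458 -0.1505  0.1575] F [-0.3  0.2  0.2] grip 0.0573 0.0
(-75, -180, 175) [0.67079777 0.04551598 0.175     ]
[286.4  83.7 -17.3] [ 0.1 -0.  -3.2]
t 2.4 pos [ 0.4458 -0.1505  0.1575] F [-0.3  0.2  0.2] grip 0.0573 0.0
(-75, -180, 190) [0.67079777 0.04551598 0.19      ]
[286.4  83.7 -32.3] [ 0.1 -0.  -3.2]
t 2.4 pos [ 0.4458 -0.1505  0.1575] F [-0.3  0.2  0.2] grip 0.0573 0.0
```

```bash
python3 -m pendant '{"claw":[0.015,0.015,0.015,0.015,0.015,0.015,0.015,0.015,0.015,0.015],"dp":[[0,0,0],[0,0,0],[0,0,0],[0,0,0],[0,0,0],[0,0,0],[0,0,0],[0,0,0],[0,0,-0.015],[0,0,-0.04]],"dr":[[0,0,0],[0,0,0],[0,0,0],[0,0,0],[0,0,0],[0,0,0],[0,0,0],[0,0,0],[0,0,0],[0,0,0]]}' 55; python3 - <<'E'
from g import *
a=BIN[2]
for p in [(-140,-180,197),(-135,-180,170),(-75,-180,170)]:
    w=T(*BIN,[p])[0]; goals([[*w,a-np.pi/2]])
E
```

```text
time_s: 3.4
eef_pos: [0.4429, -0.1489, 0.1939]
orientation: [-3.134, 0.001, 1.001]
wrist_force: [-0.2, -0.3, -4.4]
grip_width: 0.0233
grip_force: 55.0
[221.8  90.6  -3.9] [-0.4  0.  -3.2]
t 3.4 pos [ 0.4429 -0.1489  0.1939] F [-0.2 -0.3 -4.4] grip 0.0233 54.97777819633484
[226.8  90.5  23.1] [-0.4  0.  -3.2]
t 3.4 pos [ 0.4429 -0.1489  0.1939] F [-0.2 -0.3 -4.4] grip 0.0233 54.97777819633484
[286.7  87.2  23.1] [-0.4  0.  -3.2]
t 3.4 pos [ 0.4429 -0.1489  0.1939] F [-0.2 -0.3 -4.4] grip 0.0233 54.97777819633484
```

```bash
python3 -m pendant '{"claw":[0.015,0.015,0.015,0.015,0.015,0.015,0.015,0.015,0.015,0.015],"dp":[[0.02,0.008,0],[0.05,0.02,0],[0.08,0.032,0],[0.11,0.044,0],[0.14,0.056,0],[0.17,0.067,0],[0.2,0.079,0],[0.215,0.085,0],[0.2215,0.087,0],[0.2215,0.087,0]],"dr":[[0,0,0],[0,0,-1],[0,0,-2],[0,0,-3.2],[0,0,-3.2],[0,0,-3.2],[0,0,-3.2],[0,0,-3.2],[0,0,-3.2],[0,0,-3.2]]}' 55; python3 - <<'E'
from g import *
a=BIN[2]
for p in [(-140,-180,197),(-75,-180,170)]:
    w=T(*BIN,[p])[0]; goals([[*w,a-np.pi/2]])
s=snapshot("scene")["pixels"][90:290,200:500,::-1]; t=snapshot("top")["pixels"][140:340,150:400,::-1]
cv2.imwrite("pics/a.png",np.vstack([cv2.resize(s,(450,300)),cv2.resize(t,(450,300))]))
E
```

```text
time_s: 4.4
eef_pos: [0.6376, -0.0101, 0.1952]
orientation: [-3.139, 0.001, 1.058]
wrist_force: [-1.0, -0.1, -4.9]
grip_width: 0.0237
grip_force: 55.0
[-0.3  1.5 -1.8] [-0.1  0.1  0. ]
t 4.4 pos [ 0.6376 -0.0101  0.1952] F [-1.  -0.1 -4.9] grip 0.0237 54.97900307178497
[64.8  1.6 25.1] [-0.1  0.1  0. ]
t 4.4 pos [ 0.6376 -0.0101  0.1952] F [-1.  -0.1 -4.9] grip 0.0237 54.97900307178497
```

View pics/a.png

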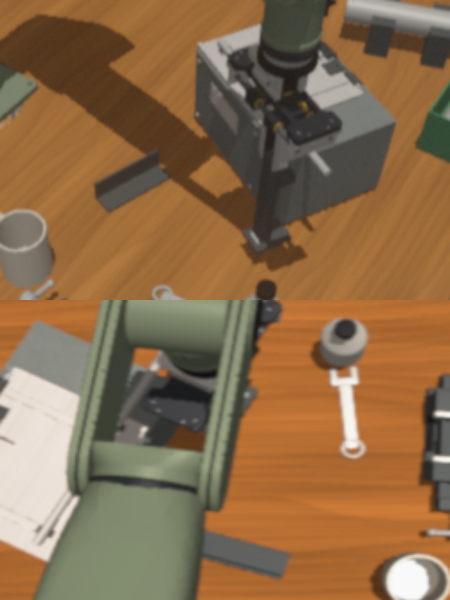

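The prop hangs upright in front of the bar, with the hook facing the bin. Next I'll lower it and slide the hook under the bar end.

```bash
python3 -m pendant '{"claw":[0.015,0.015,0.015,0.015,0.015,0.015,0.015,0.015,0.015,0.015],"dp":[[0,0.001,0.015],[0,0.001,0.027],[0.01,0.001,0.027],[0.025,0.001,0.027],[0.04,0.001,0.027],[0.055,0.001,0.027],[0.065,0.001,0.027],[0.065,0.001,0.027],[0.065,0.001,0.02],[0.065,0.001,0.016]],"dr":[[0,0,0],[0,0,0],[0,0,0],[0,0,0],[0,0,0],[0,0,0],[0,0,0],[0,0,0],[0,0,0],[0,0,0]]}' 60; python3 - <<'E'
from g import *
a=BIN[2]
w=T(*BIN,[(-75,-180,189)])[0]; goals([[*w,a-np.pi/2]])
E
```

```text
time_s: 5.5
eef_pos: [0.6711, 0.0451, 0.1817]
orientation: [3.141, -0.0, 1.056]
wrist_force: [0.0, 0.4, -4.7]
grip_width: 0.0235
grip_force: 60.0
[ 0.2 -0.5 -7.3] [ 0. -0. -0.]
t 5.5 pos [0.6711 0.0451 0.1817] F [ 0.   0.4 -4.7] grip 0.0235 59.977717995643616
```

```bash
python3 -m pendant '{"claw":[0.015,0.015,0.015,0.015,0.015,0.015,0.015,0.015,0.015,0.015],"dp":[[0,0,-0.006],[0,0,-0.012],[0.001,0,-0.023],[0.004,0,-0.037],[0.009,0,-0.052],[0.014,0,-0.066],[0.021,0,-0.079],[0.029,0,-0.091],[0.029,0,-0.092],[0.029,0,-0.092]],"dr":[[0,0,0],[0,0,0],[0,0,0],[0,0,0],[0,0,0],[0,0,0],[0,0,0],[0,0,0],[0,0,0],[0,0,0]]}' 60; python3 - <<'E'
from g import *
a=BIN[2]
w=T(*BIN,[(-75,-180,189)])[0]; goals([[*w,a-np.pi/2]])
s=snapshot("scene")["pixels"][40:290,200:500,::-1]
cv2.imwrite("pics/a2.png",cv2.resize(s,(720,600)))
E
```

```text
time_s: 6.5
eef_pos: [0.6857, 0.0711, 0.2736]
orientation: [3.14, -0.0, 1.057]
wrist_force: [1.4, -1.4, -8.3]
grip_width: 0.0234
grip_force: 60.0
[-29.6  -0.5  84.6] [ 0.1 -0.   0. ]
t 6.5 pos [0.6857 0.0711 0.2736] F [ 1.4 -1.4 -8.3] grip 0.0234 59.9660861492157
```

View pics/a2.png

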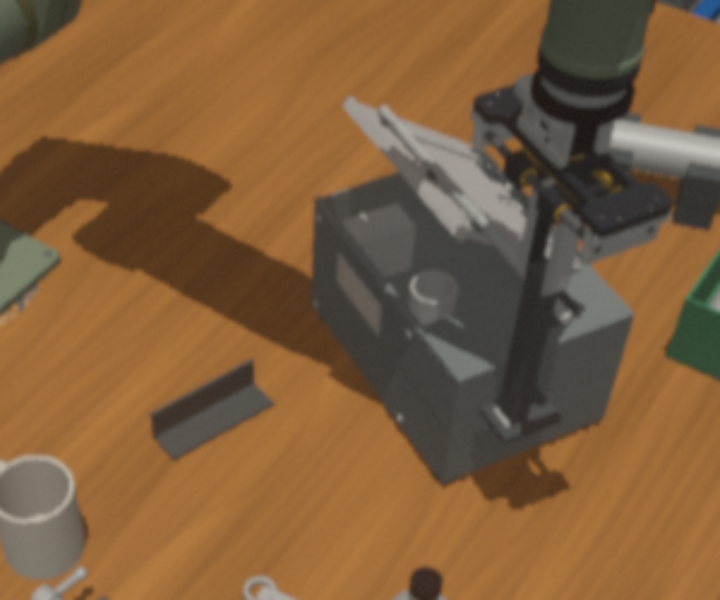

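The hook is lifting the flap and the prop is still upright. The round tube shows at (432,297), with the blank to its left at (385,240). I'll continue along the arc.

```bash
python3 -m pendant '{"claw":[0.015,0.015,0.015,0.015,0.015,0.015,0.015,0.015,0.015,0.015],"dp":[[0.005,0,-0.006],[0.01,0,-0.0115],[0.02,0,-0.022],[0.032,0,-0.031],[0.044,0,-0.0395],[0.058,0,-0.047],[0.0715,0,-0.052],[0.086,0,-0.056],[0.093,0,-0.058],[0.093,0,-0.058]],"dr":[[0,0,0],[0,0,0],[0,0,0],[0,0,0],[0,0,0],[0,0,0],[0,0,0],[0,0,0],[0,0,0],[0,0,0]]}' 60; python3 - <<'E'
from g import *
a=BIN[2]
for p in [(48,-120,331),(22,-120,322)]:
    w=T(*BIN,[p])[0]; goals([[*w,a-np.pi/2]])
E
```

```text
time_s: 7.55
eef_pos: [0.7311, 0.1526, 0.3308]
orientation: [-3.141, 0.0, 1.058]
wrist_force: [-0.8, -1.2, -8.0]
grip_width: 0.0232
grip_force: 60.0
[  0.1 -59.9  -0.2] [-0.   0.   0.1]
t 7.55 pos [0.7311 0.1526 0.3308] F [-0.8 -1.2 -8. ] grip 0.0232 59.96921181678772
[-25.9 -59.9   8.8] [-0.   0.   0.1]
t 7.55 pos [0.7311 0.1526 0.3308] F [-0.8 -1.2 -8. ] grip 0.0232 59.96921181678772
```

```bash
python3 -m pendant '{"claw":[0.015,0.015,0.015,0.015,0.015,0.015,0.015,0.015,0.015,0.015],"dp":[[0,-0.01,0],[0,-0.02,0],[0,-0.03,0],[0,-0.04,0],[0,-0.05,0],[0,-0.06,0],[-0.008,-0.06,0],[-0.017,-0.06,0.002],[-0.026,-0.06,0.004],[-0.026,-0.06,0.004]],"dr":[[0,0,0],[0,0,0],[0,0,0],[0,0,0],[0,0,0],[0,0,0],[0,0,0],[0,0,0],[0,0,0],[0,0,0]]}' 60; python3 - <<'E'
from g import *
a=BIN[2]
w=T(*BIN,[(22,-120,322)])[0]; goals([[*w,a-np.pi/2]])
s=snapshot("scene")["pixels"][40:240,260:500,::-1]
cv2.imwrite("pics/a3.png",cv2.resize(s,(720,600)))
E
```

```text
time_s: 8.55
eef_pos: [0.6645, 0.1601, 0.3221]
orientation: [-3.134, -0.001, 1.058]
wrist_force: [5.7, 5.7, -25.8]
grip_width: 0.0231
grip_force: 59.9
[0.3 1.8 0.1] [-0.4 -0.1  0. ]
t 8.55 pos [0.6645 0.1601 0.3221] F [  5.7   5.7 -25.8] grip 0.0231 59.94605898857117
```

View pics/a3.png

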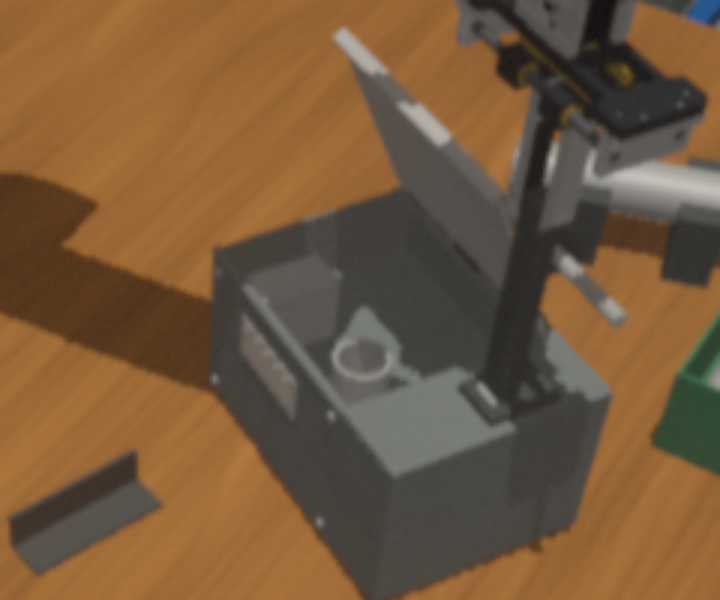

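The foot is over the deck at about (515,390). The pose has sagged slightly from wedging, so I'll lower the command to release the load.

```bash
python3 -m pendant '{"claw":[0.015,0.015,0.015,0.015,0.015,0.015,0.015,0.015,0.015,0.015],"dp":[[0,0,0.001],[0,0,0.002],[0,0,0.003],[0,0,0.004],[0,0,0.005],[0,0,0.005],[0,0,0.005],[0,0,0.005],[0,0,0.005],[0,0,0.005]],"dr":[[0,0,0],[0,0,0],[0,0,0],[0,0,0],[0,0,0],[0,0,0],[0,0,0],[0,0,0],[0,0,0],[0,0,0]]}' 60; python3 - <<'E'
from g import *
a=BIN[2]
w=T(*BIN,[(22,-120,322)])[0]; goals([[*w,a-np.pi/2]])
E
```

```text
time_s: 9.6
eef_pos: [0.6647, 0.1601, 0.3221]
orientation: [-3.138, -0.002, 1.058]
wrist_force: [0.7, 5.6, -14.6]
grip_width: 0.0234
grip_force: 60.0
[0.2 1.6 0.1] [-0.2 -0.1  0.1]
t 9.6 pos [0.6647 0.1601 0.3221] F [  0.7   5.6 -14.6] grip 0.0234 59.96295869350433
```

```bash
python3 -m pendant '{"claw":[0.015,0.015,0.015,0.015,0.015,0.015,0.015,0.015,0.015,0.015],"dp":[[0,0,0.001],[0,0,0.002],[0,0,0.003],[0,0,0.004],[0,0,0.005],[0,0,0.005],[0,0,0.005],[0,0,0.005],[0,0,0.005],[0,0,0.005]],"dr":[[0,0,0],[0,0,0],[0,0,0],[0,0,0],[0,0,0],[0,0,0],[0,0,0],[0,0,0],[0,0,0],[0,0,0]]}' 60; python3 - <<'E'
from g import *
a=BIN[2]
w=T(*BIN,[(22,-120,322)])[0]; goals([[*w,a-np.pi/2]])
E
```

```text
time_s: 10.6
eef_pos: [0.6649, 0.1602, 0.322]
orientation: [3.141, -0.005, 1.058]
wrist_force: [-3.1, 5.5, -3.5]
grip_width: 0.0232
grip_force: 60.0
[0.  1.5 0. ] [ 0.  -0.3  0.1]
t 10.6 pos [0.6649 0.1602 0.322 ] F [-3.1  5.5 -3.5] grip 0.0232 60.04602313041687
```

```bash
python3 -m pendant '{"claw":[0.015,0.015,0.015,0.015,0.015,0.03,0.034,0.038,0.038,0.038],"dp":[[0,-0.001,0],[0.001,-0.002,0.001],[0.0015,-0.0025,0.0015],[0.0015,-0.0025,0.0015],[0.0015,-0.0025,0.0015],[0.0015,-0.0025,0.0015],[0.0015,-0.0025,0.0015],[0.0015,-0.0025,0.0015],[0.0015,-0.0025,0.0015],[0.0015,-0.0025,0.0015]],"dr":[[0,0,0],[0,0,0],[0,0,0],[0,0,0],[0,0,0],[0,0,0],[0,0,0],[0,0,0],[0,0,0],[0,0,0]]}' 20; python3 - <<'E'
from g import *
a=BIN[2]
w=T(*BIN,[(22,-120,322)])[0]; goals([[*w,a-np.pi/2]])
s=snapshot("scene")["pixels"][40:240,260:500,::-1]
cv2.imwrite("pics/a4.png",cv2.resize(s,(720,600)))
E
```

```text
time_s: 11.6
eef_pos: [0.6646, 0.1608, 0.3152]
orientation: [-3.141, 0.0, 1.056]
wrist_force: [0.0, 0.6, 0.2]
grip_width: 0.0384
grip_force: 0.0
[-0.4  2.  -6.8] [-0.  0. -0.]
t 11.6 pos [0.6646 0.1608 0.3152] F [0.  0.6 0.2] grip 0.0384 0.0
```

View pics/a4.png

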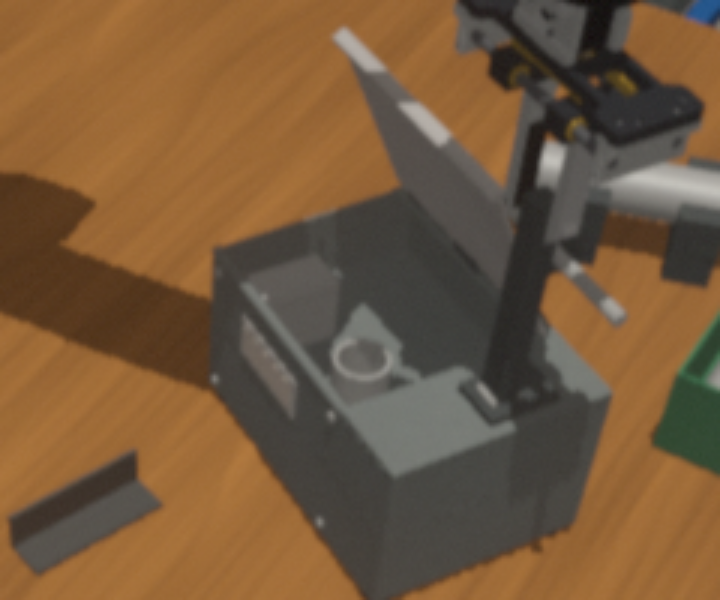

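Released, and the prop stands with its foot on the deck holding the flap. I'll withdraw upward and to the side to look for the blank.

```bash
python3 -m pendant '{"claw":[0.038,0.038,0.038,0.038,0.038,0.038,0.07,0.07,0.07,0.07],"dp":[[0,0,-0.03],[0,0,-0.07],[0,0,-0.1],[-0.02,0,-0.12],[-0.06,-0.01,-0.12],[-0.11,-0.02,-0.12],[-0.16,-0.03,-0.12],[-0.21,-0.04,-0.12],[-0.26,-0.05,-0.12],[-0.3,-0.05,-0.12]],"dr":[[0,0,0],[0,0,0],[0,0,0],[0,0,0],[0,0,0],[0,0,0],[0,0,0],[0,0,0],[0,0,0],[0,0,0]]}' 20; python3 - <<'E'
from g import *
goals([])
s=snapshot("scene")["pixels"][60:210,320:480,::-1]; t=snapshot("top")["pixels"][140:330,90:290,::-1]
cv2.imwrite("pics/a5.png",np.hstack([cv2.resize(s,None,fx=2.5,fy=4)*0+cv2.resize(s,(400,600)) if 0 else cv2.copyMakeBorder(cv2.resize(s,(400,375)),0,5,0,0,0),cv2.resize(t,(400,380))]))
E
```

```text
time_s: 12.65
eef_pos: [0.4715, -0.0766, 0.436]
orientation: [3.14, 0.0, 1.057]
wrist_force: [1.1, -0.8, -0.3]
grip_width: 0.0664
grip_force: 0.0
t 12.65 pos [ 0.4715 -0.0766  0.436 ] F [ 1.1 -0.8 -0.3] grip 0.0664 0.0
```

View pics/a5.png

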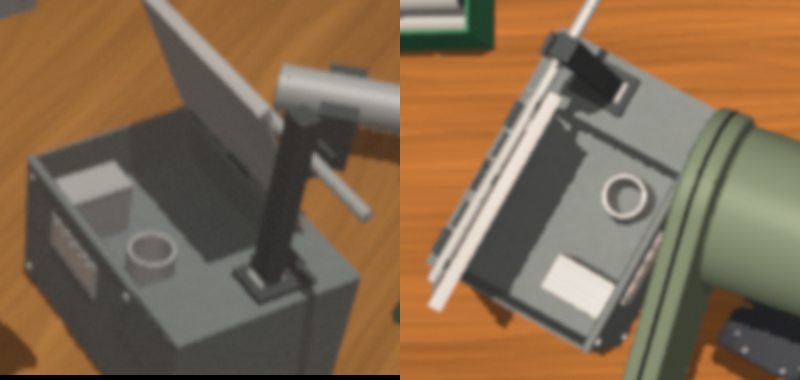

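The prop and flap are holding. In the top half of the picture, the blank's top corners are (560,253), (618,288), (600,320) and (541,285).

```bash
python3 - <<'E'
from g import *
from scipy.optimize import least_squares
ct=cam(snapshot("top"))
uv=(np.array([[560,253],[618,288],[600,320],[541,285]])-[400,0])/2+[90,140]-.25
m=[[35,-20,155],[-35,-20,155],[-35,20,155],[35,20,155]]
r=least_squares(lambda p:(proj(ct,T(*p,m))-uv).ravel(),[.55,.2,1.05]);print(r.x,r.fun.round(1))
c,s=np.cos(BIN[2]),np.sin(BIN[2]);d=r.x[:2]-BIN[:2]
print("blank in bin",np.array([c*d[0]+s*d[1],-s*d[0]+c*d[1]])*1000,r.x[2]-BIN[2])
t=at(ct,(np.array([624,196])-[400,0])/2+[90,140],.155)[:2]-BIN[:2];print("tube",np.array([c*t[0]+s*t[1],-s*t[0]+c*t[1]])*1000)
w=T(*r.x,[[-8,0,0]])[0]
goals([[w[0],w[1],z,r.x[2]-np.pi/2] for z in(.436,.24,.127)])
E
```

```text
[0.45145411 0.20046331 1.0275813 ] [ 0.8  0.4 -0.4 -0.6 -1.1 -0.4  0.7  0.6]
blank in bin [-47.86324926  87.1776738 ] -0.029418699804033777
tube [-42.72473344 -19.79599077]
[ 2.228e+02 -1.563e+02 -2.000e-01] [ 0.1 -0.   1.4]
[ 222.8 -156.6  195.8] [ 0.1 -0.   1.4]
[ 222.7 -156.7  308.8] [ 0.1 -0.   1.4]
t 12.8 pos [ 0.4726 -0.0774  0.436 ] F [-0.2  0.4  0.6] grip 0.07 0.0
```

```bash
python3 -m pendant '{"claw":[0.06,0.06,0.06,0.06,0.06,0.06,0.06,0.06,0.06,0.06],"dp":[[0.03,-0.02,0],[0.065,-0.044,0],[0.1,-0.068,0],[0.135,-0.092,0],[0.17,-0.116,0],[0.205,-0.14,0],[0.231,-0.156,0.01],[0.231,-0.156,0.05],[0.231,-0.156,0.095],[0.231,-0.156,0.14]],"dr":[[0,0,0],[0,0,0],[0,0,1.4],[0,0,1.4],[0,0,1.4],[0,0,1.4],[0,0,1.4],[0,0,1.4],[0,0,1.4],[0,0,1.4]]}' 20; python3 g.py .4515 .2005 .127 -.5432
```

```text
time_s: 13.8
eef_pos: [0.4512, 0.2044, 0.294]
orientation: [3.141, -0.001, 1.035]
wrist_force: [0.2, -0.4, 0.3]
grip_width: 0.0603
grip_force: 0.0
[ -3.4   2.2 167. ] [ 0.  -0.1  0.5]
t 13.8 pos [0.4512 0.2044 0.294 ] F [ 0.2 -0.4  0.3] grip 0.0603 0.0
```

```bash
python3 -m pendant '{"claw":[0.06,0.06,0.06,0.06,0.06,0.06,0.03,0.03,0.03,0.03],"dp":[[0,0,0.04],[0,0,0.08],[0,0,0.12],[0,0,0.145],[0,0,0.165],[0,0,0.169],[0,0,0.169],[0,0,0.169],[0,0,0.169],[0,0,0.169]],"dr":[[0,0,0],[0,0,0],[0,0,0],[0,0,0],[0,0,0],[0,0,0],[0,0,0],[0,0,0],[0,0,0],[0,0,0]]}' 40; python3 g.py .4515 .2005 .127 -.5432
```

```text
time_s: 14.8
eef_pos: [0.4529, 0.2028, 0.1281]
orientation: [3.139, -0.003, 1.032]
wrist_force: [0.4, -0.6, 1.9]
grip_width: 0.0386
grip_force: 40.0
[-2.7 -0.   1.1] [ 0.2 -0.2  0.3]
t 14.8 pos [0.4529 0.2028 0.1281] F [ 0.4 -0.6  1.9] grip 0.0386 39.99949514865875
```

```bash
python3 -m pendant '{"claw":[0.03,0.03,0.03,0.03,0.03,0.03,0.03,0.03,0.03,0.03],"dp":[[0,0,-0.01],[0,0,-0.03],[0,0,-0.06],[0,0,-0.09],[0,0,-0.12],[0,0,-0.15],[0,0,-0.18],[0,0,-0.19],[0,0,-0.19],[0,0,-0.19]],"dr":[[0,0,0],[0,0,0],[0,0,0],[0,0,0],[0,0,0],[0,0,0],[0,0,0],[0,0,0],[0,0,0],[0,0,0]]}' 50; python3 g.py .5614 -.316 .317 -.0618;  python3 g.py .5614 -.316 .1 -.0618
```

```text
time_s: 15.8
eef_pos: [0.4503, 0.202, 0.3149]
orientation: [-3.14, 0.002, 1.032]
wrist_force: [-0.1, 0.3, -3.1]
grip_width: 0.0382
grip_force: 50.0
[-387.7  361.    -2. ] [ -0.1   0.1 -27.3]
t 15.8 pos [0.4503 0.202  0.3149] F [-0.1  0.3 -3.1] grip 0.0382 49.98763918876648
[-387.2  361.5  215. ] [ -0.1   0.1 -27.3]
t 15.8 pos [0.4503 0.202  0.3149] F [-0.1  0.3 -3.1] grip 0.0382 49.98763918876648
```

```bash
python3 -m pendant '{"claw":[0.03,0.03,0.03,0.03,0.03,0.03,0.03,0.03,0.03,0.03],"dp":[[-0.01,0.0093,0],[-0.03,0.028,0],[-0.058,0.054,0],[-0.088,0.082,0],[-0.118,0.11,0],[-0.148,0.138,0],[-0.178,0.166,0],[-0.208,0.194,0],[-0.238,0.222,0],[-0.268,0.25,0]],"dr":[[0,0,0],[0,0,-2],[0,0,-5],[0,0,-8],[0,0,-11],[0,0,-14],[0,0,-17],[0,0,-20],[0,0,-23],[0,0,-27.3]]}' 50; python3 g.py .5614 -.316 .317 -.0618
```

```text
time_s: 16.8
eef_pos: [0.5272, -0.1584, 0.3144]
orientation: [-3.138, -0.001, 1.511]
wrist_force: [0.4, 1.1, -2.9]
grip_width: 0.0383
grip_force: 50.0
[-155.3   43.6   -2.9] [-0.2 -0.1  0.1]
t 16.8 pos [ 0.5272 -0.1584  0.3144] F [ 0.4  1.1 -2.9] grip 0.0383 49.98968839645386
```

```bash
python3 -m pendant '{"claw":[0.03,0.03,0.03,0.03,0.03,0.03,0.03,0.03,0.03,0.03],"dp":[[-0.03,0.008,0],[-0.06,0.016,0],[-0.09,0.024,0],[-0.115,0.031,0],[-0.135,0.037,0],[-0.148,0.041,0.03],[-0.152,0.042,0.07],[-0.152,0.042,0.1],[-0.152,0.042,0.1],[-0.152,0.042,0.1]],"dr":[[0,0,0],[0,0,0],[0,0,0],[0,0,0],[0,0,0],[0,0,0],[0,0,0],[0,0,0],[0,0,0],[0,0,0]]}' 50; python3 - <<'E'
from g import *
goals([[.5614,-.316,.070,-.0618]])
t=snapshot("top")["pixels"][160:320,340:500,::-1]; s=snapshot("scene")["pixels"][230:390,160:340,::-1]
cv2.imwrite("pics/a6.png",np.hstack([cv2.resize(t,(400,400)),cv2.resize(s,(400,400))]))
E
```

```text
time_s: 17.8
eef_pos: [0.5597, -0.3104, 0.2149]
orientation: [-3.138, -0.002, 1.508]
wrist_force: [-0.2, 0.1, -2.2]
grip_width: 0.0383
grip_force: 50.0
[ -5.8   2.5 144.9] [-0.2 -0.1 -0. ]
t 17.8 pos [ 0.5597 -0.3104  0.2149] F [-0.2  0.1 -2.2] grip 0.0383 49.988651275634766
```

View pics/a6.png

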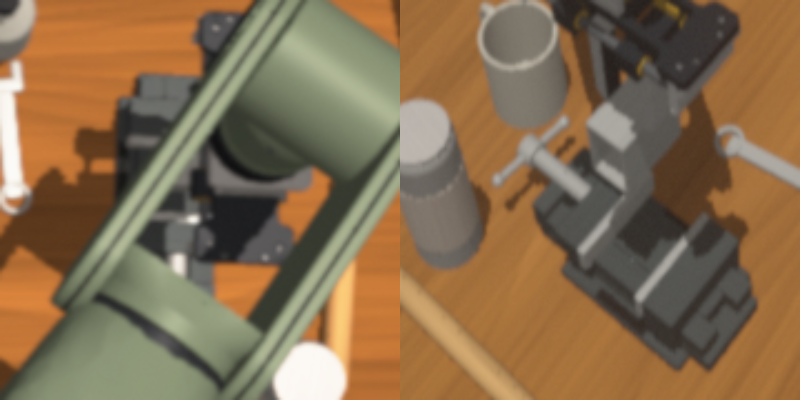

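The blank hangs above the rear jaw side at about (620,130) in the right half. I'll centre it, then lower.

```bash
python3 -m pendant '{"claw":[0.03,0.03,0.03,0.03,0.03,0.03,0.03,0.03,0.03,0.03],"dp":[[-0.006,0.0025,0],[-0.006,0.0025,0.02],[-0.006,0.0025,0.05],[-0.006,0.0025,0.08],[-0.006,0.0025,0.1],[-0.006,0.0025,0.11],[-0.006,0.0025,0.11],[-0.006,0.0025,0.11],[-0.006,0.0025,0.11],[-0.006,0.0025,0.11]],"dr":[[0,0,0],[0,0,0],[0,0,0],[0,0,0],[0,0,0],[0,0,0],[0,0,0],[0,0,0],[0,0,0],[0,0,0]]}' 50; python3 g.py .5614 -.316 .071 -.0618
```

```text
time_s: 18.9
eef_pos: [0.5641, -0.3173, 0.1084]
orientation: [3.139, 0.002, 1.509]
wrist_force: [-0.2, -0.3, -2.0]
grip_width: 0.0382
grip_force: 50.0
[ 1.2 -2.9 37.4] [ 0.2  0.1 -0. ]
t 18.9 pos [ 0.5641 -0.3173  0.1084] F [-0.2 -0.3 -2. ] grip 0.0382 49.987916350364685
```

```bash
python3 -m pendant '{"claw":[0.03,0.03,0.03,0.03,0.03,0.03,0.03,0.03,0.03,0.03],"dp":[[0,-0.001,0.008],[0,-0.001,0.016],[0,-0.001,0.022],[0,-0.001,0.027],[0,-0.001,0.031],[0,-0.001,0.034],[0,-0.001,0.036],[0,-0.001,0.037],[0,-0.001,0.037],[0,-0.001,0.037]],"dr":[[0,0,0],[0,0,0],[0,0,0],[0,0,0],[0,0,0],[0,0,0],[0,0,0],[0,0,0],[0,0,0],[0,0,0]]}' 50; python3 g.py .5614 -.316 .071 -.0618
```

```text
time_s: 19.9
eef_pos: [0.5622, -0.3165, 0.071]
orientation: [3.141, 0.0, 1.509]
wrist_force: [-2.5, 1.9, 5.5]
grip_width: 0.038
grip_force: 50.0
[ 0.5 -0.9 -0. ] [ 0.  0. -0.]
t 19.9 pos [ 0.5622 -0.3165  0.071 ] F [-2.5  1.9  5.5] grip 0.038 49.98574197292328
```

Contact at the expected height. I'll release and withdraw.

```bash
python3 -m pendant '{"claw":[0.04,0.05,0.06,0.06,0.06,0.06,0.06,0.06,0.06,0.06],"dp":[[0,0,0],[0,0,0],[0,0,0],[0,0,0],[0,0,0],[0,0,-0.02],[0,0,-0.05],[0,0,-0.09],[0,0,-0.14],[0,0,-0.18]],"dr":[[0,0,0],[0,0,0],[0,0,0],[0,0,0],[0,0,0],[0,0,0],[0,0,0],[0,0,0],[0,0,0],[0,0,0]]}' 20; python3 - <<'E'
from g import *
goals([])
s=snapshot("scene")["pixels"][40:400,140:500,::-1]
cv2.imwrite("pics/a7.png",cv2.resize(s,(600,600)))
E
```

```text
time_s: 20.9
eef_pos: [0.5624, -0.3167, 0.2522]
orientation: [3.14, 0.001, 1.509]
wrist_force: [0.1, -0.6, 0.4]
grip_width: 0.06
grip_force: 0.0
t 20.9 pos [ 0.5624 -0.3167  0.2522] F [ 0.1 -0.6  0.4] grip 0.06 0.0
```

View pics/a7.png

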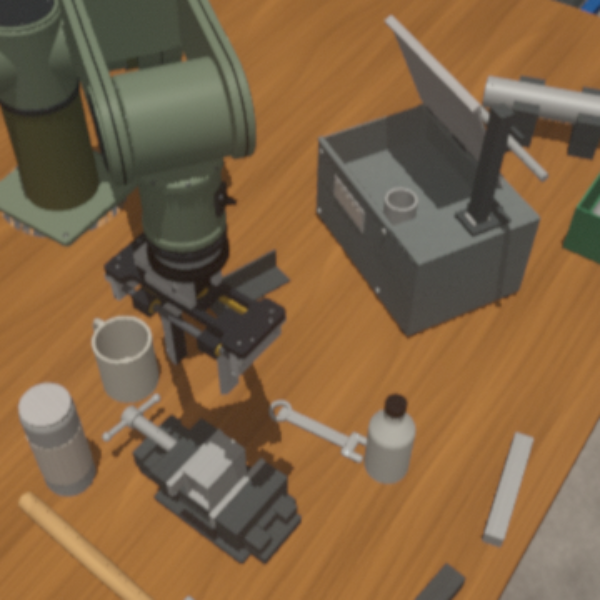

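The blank sits between the jaws at about (210,470). The prop holds the flap at (490,170), and the round tube is in the bin at (402,203). I'm handing in.

```bash
python3 -c "
from rig import *
print(sign_off())"
```

```text
the job is handed in; nothing more can be done
None
```

The job is handed in at about 21 s. The last picture before that shows the prop on the side deck holding the flap open, the blank on the vise bed between the jaws, and the round tube still in the bin, though the judge returned no verdict.

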